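Seat a keyboard module in the tilted assembly fixture

ROBOT

A 7-joint arm with a two-finger parallel gripper is mounted at the origin on the work surface. World frame = base frame: x ahead of the robot, y to its left, z up, the work surface at z = 0. Lengths are in m, angles in rad, forces in N, time in s.
With the tool pointing down it reaches from about 0.4 to 0.85 m from the base axis. Payload 10.4 kg.
Tool frame: the origin (TCP) lies on the centre line of the jaws, within the pads' length; the fingertips stand 22 mm ahead of it and the grasp point (between the pads) lies 3 mm ahead of it; z points along the fingers, y is the line along which they close (so a half turn about z gives the same grasp; the last joint's range is limited). The gripper opens to 85 mm and grips with 20 to 120 N. Pads are 22 mm wide; open, the fingers measure 114 mm over their backs; the gripper's body (76 mm by 85 mm) begins 54 mm behind the grasp point. The pads swing forward as they close: fully open they stand 13 mm farther back than shut.
Start: joints at [-1.365, 0.332, -0.065, 1.46, 0.022, 1.35, -0.088], TCP at [0.142, 0.609, 0.253] pointing down, gripper open.
Joint ranges: [-2.6, 2.6], [-0.5, 2.12], [-1.47, 1.34], [0.16, 2.42], [-1.27, 4.41], [0.06, 2.06], [-2.6, 2.6]. Speed limits (rad/s): [2.22, 2.22, 2.79, 2.79, 3.14, 3.14, 3.14].

INTERFACE

Orientations are given as a rotation vector (axis times angle).
In Python, from workcell import ctrl gives the robot as it stands. The module is installed in compiled form; this text tells all that it offers.
- The arm moves only by the tool apply_moves, never from a script. Its argument "deltas" is a list of rows, each a list of 7 numbers: the shift along the tool's x, y, z in m, then the turn, a rotation vector about the tool's x, y, z in rad, then the opening, from 0 (shut) to 1 (fully open). A call has 1 to 10 rows; each row is the pose to reach, as a shift and turn from the pose commanded when the call began, along the tool's axes at that moment; what a row does not reach only later rows make up. A row lasts 1/8 s, in which the tool goes at most 62.5 mm and 10.7 degrees, less where a joint would pass 70% of its speed; a pose out of reach is approached as far as the arm can. A call with a gripper value outside its range is refused whole. The fingers move at their own pace and stop on an object; "grip_force" is the grip in N (left out, the last holds). Time passes only in rows, so rows that repeat a pose let the fingers close. It gives the time, the measured TCP pose, the force, the opening and the grip force at its end, in the units of the state.
- ctrl.read_state(): the state, without advancing time (a new reading comes with each control period).
- ctrl.capture(name): name is "side" or "top"; returns (picture, depth): 384x512x3 uint8, blue, green, red; 384x512 float32, m along the optical axis (not along the pixel's ray), 0 where there is no reading.
- ctrl.get_calibration(name): a dict with "mtx" (3x3 intrinsics, pixels), "cam_to_world" (4x4, takes a point from camera to world coordinates). Camera axes: x right, y down, z forward; pixel columns grow to the right and rows downward; lengths in m; the calibration is good to about 2 mm. A picture is of the moment at which its call begins. get_calibration takes no time and is no camera call.
- ctrl.sign_off(): hands the job in; it is judged then, once.
Trained networks look in the newest picture that a camera, given by its name, has taken for a name from the list of things; names that differ only in an ending like _2 or _b are one class to them, and where a whole thing is asked for, a point or a joint stands for the part that bears it (a point fixed in the world has none). Each returns a list of dicts, best first, with "confidence" (0 to 1); they miss things now and then, are a little off and sometimes report something else, mostly with a low value. They report only what shows in the picture. A call takes as long as a camera call. They do not tell look-alikes from the thing itself.
- ctrl.look_for(camera, thing): "xy" ([column, row] in pixels, amid what is visible of it).
- ctrl.outline_of(camera, thing): "mask" (384x512 bool, what is visible of it) and "xy" ([column, row] in pixels, amid what is visible of it).
- ctrl.landmark_of(camera, thing): "xy" ([column, row] in pixels: a listed point, or the origin of a listed thing).
The state is a dict: "time_s": time; "joints": joint angles; "dq": joint speeds; "joint_efforts": joint torques, N m; "eef_pos": TCP position; "ee_rot": TCP orientation; "wrist_force": force on the tool from outside, world axes, zero at the start; "ft_torque": the same for the moment, N m; "gripper_width": finger opening in m; "grasp_force": force on a finger pad.
Only numpy, scipy, OpenCV 4.12 (cv2) and the standard library are available. Lean on these libraries where they do the work, as an engineer would, in place of code of your own. Each camera call takes 0.05 s, during which the arm holds its last target. There are 200 camera calls.

TASK

Pick up the keyboard module by its housing and lay it flat on the tilted fixture plate, long side along the rail and upslope of the spring plunger, then let go so that it slides down under its own weight against the side rail until the plunger stops it. Then push it gently on down the slope, past the plunger, until it is fully home against the end stop and its sensing pin is pushed in, and leave it there. Be gentle: never press the module down or push it with more than about 12 newtons, and leave the screwdriver, jar and tray alone.

Things in the scene. Friction and masses are not known exactly. Their poses are not given: they have to be found in the camera images.
- board: Keyboard module, about 0.3 kg: flat slab 110 (its x) x 80 (y) x 12 mm, aluminium below, green circuit board above, with a grey housing in the middle of its top, 44 (x) x 26 (y) x 26 mm; 38 mm tall in all. Grip the housing across its 26 mm. Origin: centre of the underside, z up. Starts flat on the bench. Either end may go downslope.
- plate: Polished aluminium fixture plate on rubber mounts (gives 1 mm per 8 N along z only). Origin: on its top surface in the corner at the lower end of the side rail. x runs upslope along the rail (22 deg), y across, away from the rail (11 deg up), z is the surface normal. It slopes towards the robot and its right. Surface spans x -12..213, y -12..113 mm; the module slides on it by its own weight.
- rail (a point): Middle of the top inner edge of the steel side rail, at x 100, y 0, z 10 mm in the plate's frame. The rail's inner face is the plane y = 0, 10 mm high, along the whole plate.
- nose (a point): Centre of the spring plunger's round steel nose, 12 mm radius, 9 mm high, at x 52, y 88.5 mm on the plate as built: it reaches 3.5 mm into the module's 80 mm path and gives way to +y at 4.5 to 6.5 N. A module sliding down the rail stops on it with its centre near x = 115 mm. A push of 5 to 10 N downslope, low on its upper end, takes it past; the plunger then holds it on the rail.
- stop_low (a point): Fixed mark on the plate at x 10, y 40, z 0 mm: the lowest setting of the adjustable end stop, a steel bar across the plate (y 2..80 mm, about 10 mm high). The stop's upslope face stands 0 to 30 mm upslope (+x) of this mark, rigidly clamped for the run. Its setting is not reported: find it by feel or by sight.
- pin (a joint): Brass sensing pin, 6 mm diameter, in the middle of the end stop's upslope face: 0 m when it stands out 5 mm, 0.005 m when pushed flush, as when the module's end lies against the stop. Very light spring, under 0.5 N.
- driver: Bystander: a screwdriver 170 mm long with a blue handle, lying on the bench. Leave alone.
- jar: Bystander: a closed jar, 52 mm in diameter and 65 mm tall, standing on the bench. Leave alone.
- tray: Bystander: a black parts tray 90 x 120 x 28 mm with small parts, on the bench. Leave alone.
Things that resemble listed ones, but are neither listed nor needed, are in the scene too. Leave any white or yellow look-alike of the board alone.

How it is judged:
On the way:
1. the module lies flat on the plate, let go, slid down along the side rail to the plunger (contact force between each of the arm, the fingers and board below 0.1 N and contact force between board and plate above 0.5 N and angle between the z axis of board and the z axis of plate, either way round below 0.05 rad and y of board in the frame of plate below 0.043 m and x of board in the frame of plate between 0.102 and 0.122 m and linear speed of board below 0.01 m/s), for 0.2 s.
At the end, for the whole second after the job is handed in: The module lies flat on the plate (within about 2 degrees and 3 mm) and at rest, against the side rail (within 2 mm), square to it, with its lower end against the end stop so that the sensing pin is pushed in by more than 3.2 of its 5 mm (value of joint pin above 0.0032 m and y of board in the frame of plate between 0.037 and 0.042 m and x of board in the frame of plate below 0.0985 m and z of board in the frame of plate between -0.003 and 0.003 m and angle between the z axis of board and the z axis of plate, either way round below 0.04 rad and angle between the x axis of board and the x axis of plate, either way round below 0.04 rad and linear speed of board below 0.01 m/s); the robot touches nothing.
It fails at once if the contact forces between the module and the fixture (plate, rail, plunger and stop added up, of which the clamping plunger and the weight alone make about 13 N) pass 32 N (contact force between board and plate above 32 N).
It fails at once if the screwdriver is moved by more than 15 mm (distance of driver from where it was at the start of the episode above 0.015 m).
It fails at once if the jar is moved by more than 15 mm (distance of jar from where it was at the start of the episode above 0.015 m).
It fails at once if the tray is moved by more than 15 mm (distance of tray from where it was at the start of the episode above 0.015 m).
It also fails if it takes over 54 s, if anything falls off the work surface, if the arm or the gripper's body presses on something with over 40 N, if the wrist force passes 120 N, or if a joint passes its speed limit or range.

## Working session

There is one attempt and no reset: what is moved stays moved. The work goes in short steps, Python scripts to look and compute and a tool call to move; the robot and the scene stay as the last step left them, time stands still between calls to the robot, and variables do not carry over. Pictures are saved under pics/ and viewed, at most 10 in all, crops included, and the job is handed in when it is done.

Besides the shell and the picture viewer there is one more tool, called after ">>>" as a command line: name --pt "numbers of a row" for each row, then --argument value for the rest. apply_moves: Moves the arm, as the interface text tells. Its arguments: {"type":"object","properties":{"deltas":{"type":"array","items":{"type":"array","items":{"type":"number"}}},"grip_force":{"type":"number"}},"required":["deltas"]}

```bash
mkdir -p pics
cat > h.py <<'E'
import numpy as np, cv2
from scipy.spatial.transform import Rotation as R
from workcell import ctrl
def cap(n,f=None):
    im,d=ctrl.capture(n); im=np.array(im); d=np.array(d)
    if f: cv2.imwrite('pics/'+f,im)
    return im,d
def pts(n,d):
    c=ctrl.get_calibration(n);K=np.array(c['mtx']);T=np.array(c['cam_to_world'])
    v,u=np.mgrid[:d.shape[0],:d.shape[1]]
    P=np.stack([(u-K[0,2])/K[0,0]*d,(v-K[1,2])/K[1,1]*d,d],-1)
    return P@T[:3,:3].T+T[:3,3]
E
python3 - <<'E'
from h import *
s,ds=cap('side');t,dt=cap('top')
cv2.imwrite('pics/t0.png',t);cv2.imwrite('pics/s0.png',s)
np.savez('c0.npz',s=s,ds=ds,t=t,dt=dt)
W={'side':pts('side',ds),'top':pts('top',dt)}
for c in W:
  for n in ['board','plate','rail','nose','stop_low','pin']:
    for f in (ctrl.look_for,ctrl.landmark_of):
      for r in f(c,n)[:3]:
        u,v=np.round(r['xy']).astype(int)
        print(c,n,f.__name__,u,v,round(r['confidence'],2),W[c][min(v,383),min(u,511)].round(4))
print(ctrl.read_state())
for c in W: print(np.array(ctrl.get_calibration(c)['cam_to_world']).round(3).tolist())
E
```

```text
side board call 244 206 0.96 [ 0.5206 -0.057   0.0203]
side board call 209 289 0.83 [ 0.3594 -0.2469  0.0175]
side board call 322 302 0.79 [ 0.5721 -0.3677  0.0091]
side board call 281 254 0.87 [ 0.5445 -0.2218  0.0131]
side board call 244 206 0.68 [ 0.5206 -0.057   0.0203]
side board call 242 353 0.66 [ 0.3704 -0.4069  0.0128]
side plate call 236 122 0.89 [0.6003 0.1905 0.0804]
side plate call 213 154 0.63 [0.5111 0.14   0.0344]
side rail call 237 121 0.68 [0.6024 0.1881 0.085 ]
side rail call 244 129 0.72 [0.61   0.1562 0.0782]
side nose call 236 118 0.73 [0.6029 0.1965 0.0892]
side nose call 215 117 0.89 [0.5541 0.2336 0.081 ]
side stop_low call 235 120 0.75 [0.5979 0.1917 0.0872]
side stop_low call 210 144 0.76 [0.5103 0.1577 0.0566]
side pin call 244 351 0.39 [ 0.3753 -0.4054  0.0145]Traceback (most recent call last):
  File "<stdin>", line 9, in <module>
ValueError: it knows: board, driver, jar, nose, plate, rail, stop_low, tray
```

Run:
```python
from h import *
z=np.load('c0.npz')
W={'side':pts('side',z['ds']),'top':pts('top',z['dt'])}
for c in ['top']:
  for n in ['board','plate','rail','nose','stop_low']:
    for f in (ctrl.look_for,ctrl.landmark_of):
      for r in f(c,n)[:3]:
        u,v=np.round(r['xy']).astype(int)
        print(c,n,u,v,round(r['confidence'],2),W[c][min(v,383),min(u,511)].round(4))
print(ctrl.read_state())
for c in W: print(np.array(ctrl.get_calibration(c)['cam_to_world']).round(3).tolist())
```

```text
top board 354 167 0.94 [ 0.5729 -0.3502  0.0386]
top board 230 204 0.83 [ 0.5216 -0.0299  0.0387]
top board 315 260 0.76 [ 0.3586 -0.2188  0.0165]
top board 231 206 0.94 [ 0.5167 -0.0316  0.0365]
top board 299 190 0.92 [ 0.5333 -0.2043  0.0389]
top board 354 166 0.82 [ 0.5759 -0.3511  0.0364]
top plate 129 180 0.74 [0.6019 0.1999 0.0938]
top plate 159 217 0.65 [0.5107 0.1448 0.0522]
top plate 327 113 0.37 [ 0.2999 -0.071   1.2338]
top rail 130 180 0.67 [0.6028 0.1987 0.089 ]
top rail 151 175 0.94 [0.6099 0.1488 0.0829]
top nose 131 180 0.89 [0.6027 0.1964 0.0884]
top nose 119 204 0.7 [0.5493 0.2307 0.0835]
top stop_low 130 177 0.75 [0.6091 0.1971 0.093 ]
top stop_low 141 211 0.97 [0.5299 0.1853 0.0603]
{'time_s': 1.15, 'joints': array([-1.36459098,  0.332201  , -0.06466767,  1.46012905,  0.02159963,
        1.34987802, -0.08851843]), 'dq': array([-0.00182233, -0.001098  ,  0.00037763, -0.00194137, -0.00056114,
        0.00149838, -0.00074441]), 'joint_efforts': array([ 5.35955041e-04, -6.25260401e+01,  4.91786900e-02, -3.91804790e+01,
        1.64559827e-02,  2.20632035e-03, -4.07996811e-05]), 'eef_pos': array([0.14176343, 0.60872487, 0.25332293]), 'ee_rot': array([3.58693645e-01, 3.12104797e+00, 1.24130663e-04]), 'wrist_force': array([0.51521649, 0.56727132, 0.68017716]), 'ft_torque': array([-0.00438572, -0.02802116,  0.02527715]), 'grasp_force': 0.0, 'gripper_width': 0.08554380800420891}
[[0.917, -0.287, 0.278, 0.222], [-0.399, -0.672, 0.624, -0.795], [0.008, -0.683, -0.73, 0.915], [0.0, 0.0, 0.0, 1.0]]
[[-0.135, -0.969, 0.209, 0.3], [-0.991, 0.133, -0.024, -0.071], [-0.005, -0.21, -0.978, 1.234], [0.0, 0.0, 0.0, 1.0]]
```

View pics/t0.png

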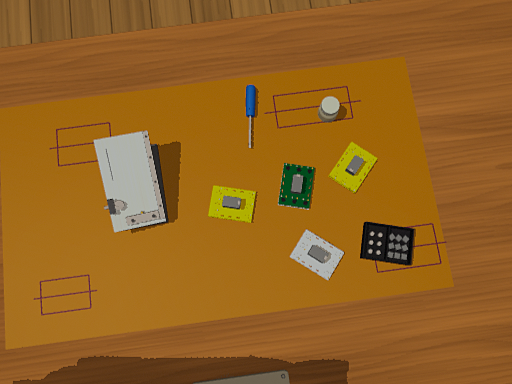

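View pics/s0.png

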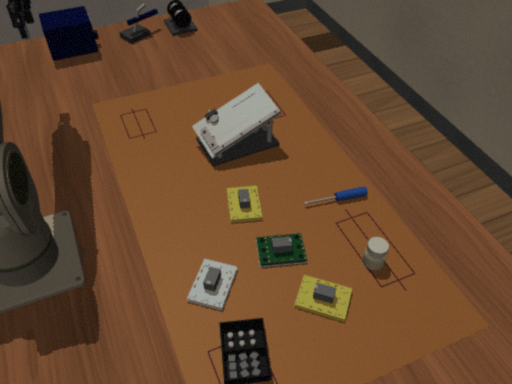

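The candidates for the module are green at top (297,186), yellow (232,203), yellow (354,167) and white (317,254). By the description (green circuit board) I choose the green one. Next I'll measure it and the plate, with one close crop.

```bash
cat > m.py <<'E'
from h import *
z=np.load('c0.npz')
W={'side':pts('side',z['ds']),'top':pts('top',z['dt'])};I={'side':z['s'],'top':z['t']}
for c,(u,v) in {'top':(297,186),'side':(281,250)}.items():
    w=W[c]; h=cv2.cvtColor(I[c],cv2.COLOR_BGR2HSV)
    near=np.zeros(h.shape[:2],bool); near[v-40:v+40,u-45:u+45]=1
    g=near&(h[...,0]>45)&(h[...,0]<85)&(h[...,1]>80)&(w[...,2]<.025)&(w[...,2]>.005)
    gg=cv2.morphologyEx(g.astype(np.uint8),cv2.MORPH_CLOSE,np.ones((9,9)))
    p=w[g]; r=cv2.minAreaRect((p[:,:2]*1000).astype(np.float32))
    b=near&(w[...,2]>.032)&(w[...,2]<.045); q=w[b]; rb=cv2.minAreaRect((q[:,:2]*1000).astype(np.float32))
    print(c,'green',r,np.median(p[:,2]),'housing',rb,np.median(q[:,2]),len(q))
# plate plane
best=[]
for c,(u,v) in {'top':(130,165),'side':(245,112)}.items():
    p=W[c][v-12:v+12,u-12:u+12].reshape(-1,3)
    for _ in range(3):
        m=p.mean(0); n=np.linalg.svd(p-m)[2][2]; n*=np.sign(n[2]); e=abs((p-m)@n); p=p[e<max(.002,2*np.median(e))]
    print(c,'n',n.round(4),'m',m.round(4),'rms',((p-m)@n).std(),len(p)); best.append((n,m))
s1,s2=np.sin(np.radians([22,11]))
print('expected nz if x,y slopes are 22/11',np.sqrt(1-s1*s1-s2*s2), np.cos(np.radians(22))*np.cos(np.radians(11)))
n=np.mean([b[0] for b in best],0);n/=np.linalg.norm(n);m=np.mean([b[1] for b in best],0)
# z-world in plate frame from 22/11 composition: Ry(-22)*Rx(11)
A=(R.from_euler('Y',-22,degrees=True)*R.from_euler('X',11,degrees=True)).as_matrix()
yaw=np.arctan2(n[1],n[0])-np.arctan2(A[1,2],A[0,2]); print('yaw',np.degrees(yaw))
Rp=R.from_euler('z',yaw).as_matrix()@A
pr={}
for c in W:
    # landmarks -> origin by intersecting ray with plane z=h
    C=ctrl.get_calibration(c);K=np.array(C['mtx']);T=np.array(C['cam_to_world'])
    L={'top':{'rail':(151,175,10,(100,0)),'nose':(119,204,9,(52,88.5)),'stop_low':(141,211,0,(10,40))},
       'side':{'rail':(244,129,10,(100,0)),'nose':(215,117,9,(52,88.5)),'stop_low':(210,144,0,(10,40))}}[c]
    for k,(u,v,hh,xy) in L.items():
        d=T[:3,:3]@np.linalg.inv(K)@[u,v,1]; mm=m+n*hh/1000; P=T[:3,3]+d*((mm-T[:3,3])@n)/(d@n)
        print(c,k,'O=',(P-Rp@[xy[0]/1000,xy[1]/1000,hh/1000]).round(4))
np.savez('plate.npz',Rp=Rp,m=m)
E
python3 m.py; python3 -c "
from h import *
z=np.load('c0.npz');a=cv2.resize(z['t'][150:222,260:332],(390,390));b=cv2.resize(z['t'][120:240,80:180],(325,390));cv2.imwrite('pics/c1.png',np.hstack([a,b]))"
```

```text
top green ((552.6888427734375, -202.14540100097656), (78.5158462524414, 107.9021987915039), 73.33570861816406) 0.011951463669943596 housing ((551.8346557617188, -202.0876007080078), (26.037721633911133, 45.24021911621094), 73.30581665039062) 0.03776813004274093 184
side green ((551.899169921875, -205.13571166992188), (81.34617614746094, 106.78931427001953), 73.28581237792969) 0.010684456409495724 housing ((557.4656372070312, -271.1094970703125), (48.626338958740234, 172.07296752929688), 4.525060653686523) 0.036534029747770425 260
top n [0.6418 0.6824 0.35  ] m [0.6353 0.192  0.109 ] rms 0.0099060933843512 415
side n [-0.361  -0.2236  0.9054] m [0.6312 0.2021 0.0997] rms 0.001360259271938308 392
expected nz if x,y slopes are 22/11 0.9073377692197758 0.910148875696544
yaw 211.1059357369074
side rail O= [0.632  0.0653 0.1506]
side nose O= [0.5106 0.2257 0.1193]
side stop_low O= [0.4374 0.0029 0.2185]
top rail O= [0.67   0.181  0.0998]
top nose O= [0.5289 0.3122 0.0836]
top stop_low O= [0.4991 0.2044 0.1311]
```

View pics/c1.png

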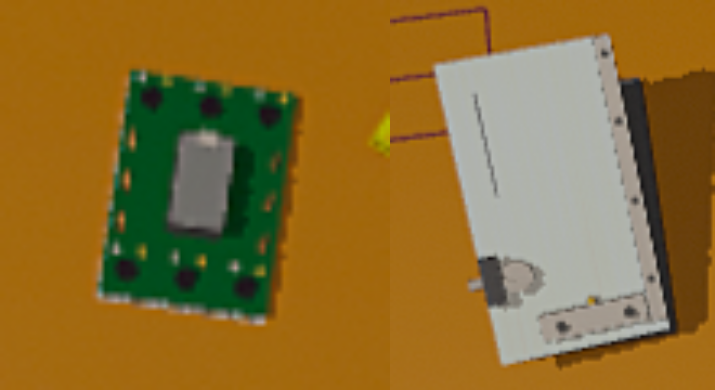

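The left half of the crop confirms the choice: green slab, black screws and a grey housing with its long axis along the slab. On the plate at right, the rail is on the right, the stop at the bottom and the nose at lower left. The plane fit caught outliers, so I'll redo it.

```bash
cat > m2.py <<'E'
from h import *
from scipy.optimize import least_squares
z=np.load('c0.npz')
W={'side':pts('side',z['ds']),'top':pts('top',z['dt'])};I={'side':z['s'],'top':z['t']}
A=(R.from_euler('Y',-22,degrees=True)*R.from_euler('X',11,degrees=True)).as_matrix()
P={}
for c,poly in {'top':[(100,143),(140,136),(150,190),(135,205),(128,200),(112,196)],'side':[(212,122),(262,93),(270,110),(232,140)]}.items():
    m=np.zeros((384,512),np.uint8); cv2.fillPoly(m,[np.array(poly)],1)
    p=W[c][m>0]; p=p[(p[:,0]>.45)&(p[:,2]<.25)&(p[:,2]>.02)]
    rng=np.random.default_rng(0);b=0
    for _ in range(300):
        a=p[rng.choice(len(p),3,False)];n=np.cross(a[1]-a[0],a[2]-a[0]);n/=np.linalg.norm(n)+1e-12
        k=abs((p-a[0])@n)<.002
        if k.sum()>b:b=k.sum();K=k
    p=p[K];P[c]=p;m=p.mean(0);n=np.linalg.svd(p-m)[2][2];n*=np.sign(n[2]);print(c,n.round(4),m.round(4),len(p),((p-m)@n).std())
L={'top':[((151,175),(100,0,10)),((119,204),(52,88.5,9)),((141,211),(10,40,0)),((93.6,140.3),(213,113,0)),((114.5,232.3),(-12,113,0))],
   'side':[((244,129),(100,0,10)),((215,117),(52,88.5,9)),((210,144),(10,40,0))]}
def uv(c,X):
    C=ctrl.get_calibration(c);T=np.array(C['cam_to_world']);q=(X-T[:3,3])@T[:3,:3]@np.array(C['mtx']).T
    return q[:2]/q[2]
def pose(x): return R.from_rotvec(x[:3]).as_matrix()@A,x[3:6]
def f(x,out=False):
    Rp,O=pose(x);r=[x[0]/.005,x[1]/.005]
    for c in P: r.append(5*((P[c]-O)@Rp[:,2]).mean()/.002); 
    for c in P:
        d=(P[c]-O)@Rp; r+=list(((d[:,2]-d[:,2].mean())/.002)/np.sqrt(len(d))*3)
    e=[]
    for c in L:
        for px,X in L[c]: e+=list(uv(c,O+Rp@(np.array(X)/1000))-px)
    if out: print(np.array(e).reshape(-1,2).round(2).tolist())
    return np.array(r+e)
s=least_squares(f,[0,0,0,.52,.14,.045],loss='soft_l1');Rp,O=pose(s.x);f(s.x,True)
print(s.x.round(4));print(Rp.round(4).tolist(),O)
for c in P: print(c,((P[c]-O)@Rp)[:,2].mean())
np.savez('plate.npz',Rp=Rp,O=O)
# stop face: points above plane in plate coords from both cams
for c in W:
    q=(W[c]-O)@Rp*1000; k=(q[...,0]>-15)&(q[...,0]<60)&(q[...,1]>15)&(q[...,1]<70)&(q[...,2]>6)&(q[...,2]<14)
    print(c,'stop x pct',np.percentile(q[k][:,0],[2,25,50,75,98]).round(1),'z',np.median(q[k][:,2]))
    k=(q[...,0]>20)&(q[...,0]<180)&(q[...,1]>-15)&(q[...,1]<10)&(q[...,2]>6)&(q[...,2]<14)
    print(c,'rail y pct',np.percentile(q[k][:,1],[2,25,50,75,98]).round(1),'z',np.median(q[k][:,2]))
# rectified
H={}
g=np.array([(0,0),(200,0),(0,100),(200,100)],float)
out=[]
for c in W:
    px=np.float32([uv(c,O+Rp@np.array([a/1000,b/1000,0])) for a,b in g])
    dst=np.float32([((b+20)*2.6,(220-a)*2.3) for a,b in g])
    dst=np.float32([((120-b)*2.5,(220-a)*2.5) for a,b in g])
    out.append(cv2.warpPerspective(I[c],cv2.getPerspectiveTransform(px,dst),(350,590)))
cv2.imwrite('pics/rect.png',np.hstack(out))
E
python3 m2.py
```

```text
top [-0.3654 -0.2226  0.9039] [0.6289 0.2031 0.1006] 1476 0.0010852317358479328
side [-0.3583 -0.2289  0.9051] [0.624  0.1921 0.0941] 756 0.00110687752261889
[[0.61, 1.23], [-0.01, -0.21], [2.19, 4.21], [-1.3, -1.13], [0.43, -1.27], [-0.26, -0.26], [-1.2, 0.02], [0.49, -5.11]]
[ 0.0017 -0.0022  0.0624  0.5165  0.1431  0.0409]
[[0.9246, -0.133, -0.3571], [0.0572, 0.9749, -0.215], [0.3767, 0.1784, 0.909]] [0.51648697 0.14312679 0.04092091]
top 0.0012755050811616513
side -0.0005802073083786706
side stop x pct [-2.   2.6  7.6 13.  19.5] z 10.025522451819597
side rail y pct [-14.8 -12.9  -9.5  -6.2  -2.8] z 9.337765360452774
top stop x pct [-2.9  2.5  8.7 13.7 35.5] z 11.081622158041727
top rail y pct [-11.5  -8.3  -5.3  -2.1   1.1] z 10.523075721573534
```

View pics/rect.png

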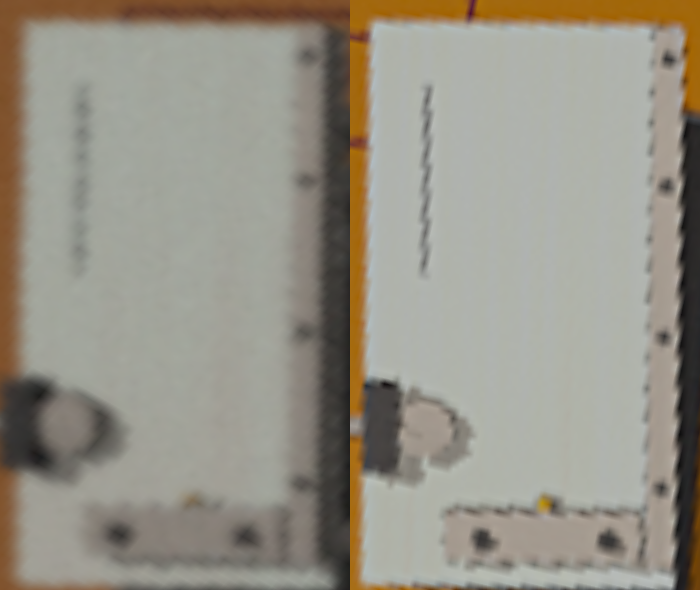

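The rectified view (side left, top right) fits the plate frame within about 2 mm. The stop's upslope face is near x≈18 mm, with the pin at right-panel (545,503) and the nose at (425,425). I'll head for the pick.

```bash
cat > go.py <<'E'
from h import *
import os,sys
pl=np.load('plate.npz');Rp,O=pl['Rp'],pl['O']
RP=Rp@np.diag([-1,1,-1.])
a=np.radians(73.3);yv=np.array([np.cos(a),np.sin(a),0]);zv=np.array([0,0,-1.])
RB=np.stack([np.cross(yv,zv),yv,zv],1)
def cmd():
    if os.path.exists('cmd.npz'): c=np.load('cmd.npz');return c['p'],c['R']
    s=ctrl.read_state();return s['eef_pos'],R.from_rotvec(s['ee_rot']).as_matrix()
def go(p,Rg):
    p0,R0=cmd();d=(R0.T@(np.array(p)-p0)).round(4);w=R.from_matrix(R0.T@Rg).as_rotvec().round(3)
    np.savez('cmd.npz',p=p0+R0@d,R=R0@R.from_rotvec(w).as_matrix());print('DELTA',d.tolist(),w.tolist())
def plate(x,y,z): return O+Rp@np.array([x,y,z])/1000
def st():
    s=ctrl.read_state();q=(s['eef_pos']-O)@Rp*1000
    p,Rc=cmd();print('t',s['time_s'],'plate',q.round(1),'w',s['eef_pos'].round(4),'err',((s['eef_pos']-p)*1000).round(1),'rot err',R.from_matrix(Rc.T@R.from_rotvec(s['ee_rot']).as_matrix()).as_rotvec().round(3),'F',s['wrist_force'].round(2),'Fplate',(s['wrist_force']@Rp).round(2),'grip',s['gripper_width'],s['grasp_force'])
E
python3 -c "
from go import *
st();go([.5,.2,.25],RB);go([.552,-.2025,.1],RB);go([.552,-.2025,.037],RB)"
```

```text
t 1.15 plate [-239.8  541.6  226.8] w [0.1418 0.6087 0.2533] err [0. 0. 0.] rot err [0. 0. 0.] F [0.52 0.57 0.68] Fplate [0.77 0.61 0.31] grip 0.08554380800420891 0.0
DELTA [-0.4416, -0.3168, 0.0033] [0.0, -0.0, 0.063]
DELTA [-0.1656, -0.3705, 0.15] [0.0, -0.0, -0.0]
DELTA [-0.0, -0.0, 0.063] [0.0, -0.0, -0.0]
```

>>> apply_moves --pt "-0.4416 -0.3168 0.0033 0 0 0.063 0.7" --pt "-0.4416 -0.3168 0.0033 0 0 0.063 0.7" --pt "-0.4416 -0.3168 0.0033 0 0 0.063 0.7" --pt "-0.4416 -0.3168 0.0033 0 0 0.063 0.7" --pt "-0.4416 -0.3168 0.0033 0 0 0.063 0.7" --pt "-0.4416 -0.3168 0.0033 0 0 0.063 0.7" --pt "-0.4416 -0.3168 0.0033 0 0 0.063 0.7" --pt "-0.4416 -0.3168 0.0033 0 0 0.063 0.7" --pt "-0.4416 -0.3168 0.0033 0 0 0.063 0.7" --pt "-0.4416 -0.3168 0.0033 0 0 0.063 0.7"

```text
time_s: 2.4
eef_pos: [0.502, 0.1964, 0.2501]
ee_rot: [0.466, 3.106, -0.001]
wrist_force: [-0.1, 0.8, 0.5]
gripper_width: 0.0598
grasp_force: 0.0
```

>>> apply_moves --pt "-0.1656 -0.3705 0.15 0 0 0 0.7" --pt "-0.1656 -0.3705 0.15 0 0 0 0.7" --pt "-0.1656 -0.3705 0.15 0 0 0 0.7" --pt "-0.1656 -0.3705 0.15 0 0 0 0.7" --pt "-0.1656 -0.3705 0.15 0 0 0 0.7" --pt "-0.1656 -0.3705 0.15 0 0 0 0.7" --pt "-0.1656 -0.3705 0.15 0 0 0 0.7" --pt "-0.1656 -0.3705 0.15 0 0 0 0.7" --pt "-0.1656 -0.3705 0.15 0 0 0 0.7" --pt "-0.1656 -0.3705 0.15 0 0 0 0.7"

```text
time_s: 3.65
eef_pos: [0.5527, -0.2004, 0.1004]
ee_rot: [0.452, 3.108, 0.002]
wrist_force: [-0.1, 0.4, 0.0]
gripper_width: 0.0598
grasp_force: 0.0
```

```bash
python3 -c "
from go import *
st()"
```

```text
t 3.65 plate [  36.3 -329.1  115. ] w [ 0.5527 -0.2004  0.1004] err [ 0.7  2.1 63.4] rot err [-0.001 -0.001 -0.003] F [-0.12  0.44  0.01] Fplate [-0.08  0.44 -0.04] grip 0.05975911479369712 0.0
```

>>> apply_moves --pt "0 0 0.04 0 0 0 0.7" --pt "0 0 0.063 0 0 0 0.7" --pt "0 0 0.063 0 0 0 0.7" --pt "0 0 0.063 0 0 0 0.7"

```text
time_s: 4.15
eef_pos: [0.5529, -0.2019, 0.0383]
ee_rot: [0.455, 3.107, 0.0]
wrist_force: [0.0, 0.6, 0.4]
gripper_width: 0.0596
grasp_force: 0.0
```

```bash
python3 -c "
from go import *
st()"
```

```text
t 4.15 plate [  13.  -341.7   58.8] w [ 0.5529 -0.2019  0.0383] err [0.9 0.5 1.3] rot err [-0.    -0.002 -0.001] F [0.01 0.59 0.44] Fplate [0.21 0.66 0.27] grip 0.05959236070509978 0.0
```

Next I grip, then lift.

>>> apply_moves --pt "0 0 0 0 0 0 0" --pt "0 0 0 0 0 0 0" --pt "0 0 0 0 0 0 0" --pt "0 0 0 0 0 0 0" --pt "0 0 0 0 0 0 0" --pt "0 0 0 0 0 0 0" --grip_force 35

```text
time_s: 4.9
eef_pos: [0.5526, -0.2026, 0.038]
ee_rot: [0.457, 3.107, 0.0]
wrist_force: [-1.2, -0.2, 6.4]
gripper_width: 0.0254
grasp_force: 36.0
```

```bash
python3 -c "
from go import *
st();p,_=cmd();go([p[0],p[1],.2],RB);go(plate(132,44,110),RP)"
```

```text
t 4.9 plate [  12.6 -342.4   58.8] w [ 0.5526 -0.2026  0.038 ] err [ 0.7 -0.1  1.1] rot err [-0.    -0.002  0.   ] F [-1.17 -0.21  6.37] Fplate [1.31 1.08 6.25] grip 0.02539075825212108 35.983631014823914
DELTA [0.0, 0.0, -0.163] [0.0, -0.0, -0.0]
DELTA [0.0675, 0.3686, 0.0015] [-0.258, -0.348, -0.386]
```

>>> apply_moves --pt "0 0 -0.03 0 0 0 0" --pt "0 0 -0.08 0 0 0 0" --pt "0 0 -0.13 0 0 0 0" --pt "0 0 -0.163 0 0 0 0" --pt "0 0 -0.163 0 0 0 0" --pt "0 0 -0.163 0 0 0 0"

```text
time_s: 5.65
eef_pos: [0.5514, -0.2021, 0.1988]
ee_rot: [-0.456, -3.107, -0.001]
wrist_force: [-0.2, -0.2, -2.8]
gripper_width: 0.0251
grasp_force: 35.2
```

>>> apply_moves --pt "0.007 0.037 0 -0.026 -0.035 -0.039 0" --pt "0.0135 0.074 0 -0.052 -0.07 -0.077 0" --pt "0.02 0.11 0 -0.077 -0.104 -0.116 0" --pt "0.027 0.147 0 -0.103 -0.139 -0.154 0" --pt "0.034 0.184 0 -0.129 -0.174 -0.193 0" --pt "0.045 0.246 0 -0.172 -0.232 -0.257 0" --pt "0.056 0.307 0.001 -0.215 -0.29 -0.322 0" --pt "0.0675 0.3686 0.0015 -0.258 -0.348 -0.386 0" --pt "0.0675 0.3686 0.0015 -0.258 -0.348 -0.386 0" --pt "0.0675 0.3686 0.0015 -0.258 -0.348 -0.386 0"

```text
time_s: 6.9
eef_pos: [0.5925, 0.1694, 0.1966]
ee_rot: [-0.138, 2.748, 0.282]
wrist_force: [0.2, -0.9, -2.9]
gripper_width: 0.025
grasp_force: 35.4
```

Run:
```python
from go import *
st()
from h import *
t,d=cap('top');s,ds=cap('side')
cv2.imwrite('pics/lift.png',np.hstack([cv2.resize(t[100:250,60:210],(400,400)),cv2.resize(s[60:190,160:290],(400,400))]))
go(plate(132,44,41),RP)
```

```text
t 6.9 plate [130.4  43.3 108.8] w [0.5925 0.1694 0.1966] err [-0.9 -0.6 -1.9] rot err [0.001 0.003 0.   ] F [ 0.16 -0.89 -2.94] Fplate [-1.01 -1.41 -2.54] grip 0.02503137839402977 35.4194176197052
DELTA [0.0, -0.0001, 0.069] [0.0, 0.0, 0.0]
```

View pics/lift.png

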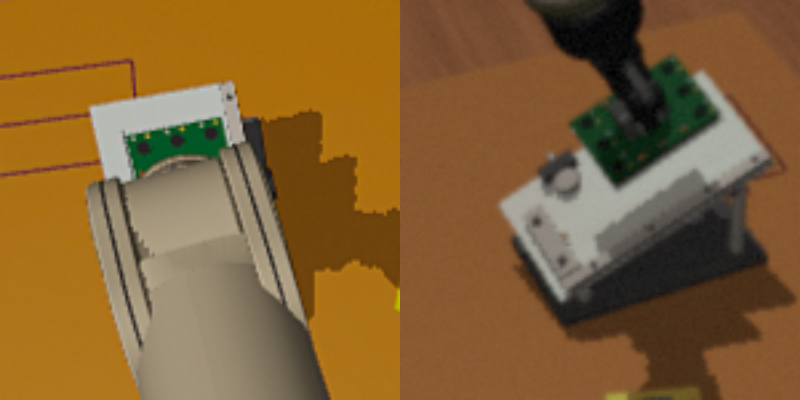

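The picture shows the module gripped square above the plate: green at left (175,145), right (645,120). I descend to about 3 mm clearance.

>>> apply_moves --pt "0 0 0.03 0 0 0 0" --pt "0 0 0.055 0 0 0 0" --pt "0 0 0.066 0 0 0 0" --pt "0 0 0.069 0 0 0 0" --pt "0 0 0.069 0 0 0 0"

```text
time_s: 7.62
eef_pos: [0.6184, 0.1844, 0.1364]
ee_rot: [-0.137, 2.744, 0.284]
wrist_force: [0.2, -0.4, -2.4]
gripper_width: 0.0255
grasp_force: 35.4
```

```bash
python3 -c "
from go import *
st()"
```

```text
t 7.625 plate [132.5  43.8  41.6] w [0.6184 0.1844 0.1364] err [ 0.3 -0.3  0.7] rot err [ 0.    -0.001  0.   ] F [ 0.2  -0.35 -2.38] Fplate [-0.73 -0.8  -2.16] grip 0.02546595301346211 35.36001741886139
```

Still free, so I feel down in small steps.

>>> apply_moves --pt "0 0 0.001 0 0 0 0" --pt "0 0 0.002 0 0 0 0" --pt "0 0 0.002 0 0 0 0"

```text
time_s: 8.0
eef_pos: [0.619, 0.1853, 0.1345]
ee_rot: [-0.138, 2.744, 0.284]
wrist_force: [-0.8, -0.4, -0.3]
gripper_width: 0.0257
grasp_force: 35.8
```

>>> apply_moves --pt "0 0 0.001 0 0 0 0" --pt "0 0 0.001 0 0 0 0" --pt "0 0 0.001 0 0 0 0"

```text
time_s: 8.38
eef_pos: [0.6194, 0.1855, 0.1336]
ee_rot: [-0.138, 2.744, 0.284]
wrist_force: [-4.1, -2.2, 5.8]
gripper_width: 0.0256
grasp_force: 36.7
```

```bash
python3 -c "
from go import *
st()"
```

```text
t 8.375 plate [132.5  44.2  38.4] w [0.6194 0.1855 0.1336] err [ 1.3  0.8 -2.2] rot err [-0.    -0.001  0.   ] F [-4.1  -2.25  5.77] Fplate [-1.75 -0.61  7.2 ] grip 0.025554497864736715 36.694738268852234
```

In contact at about 9 N. I back off about 0.8 mm and open.

>>> apply_moves --pt "0 0 -0.0008 0 0 0 0" --pt "0 0 -0.0008 0 0 0 0" --pt "0 0 -0.0008 0 0 0 0.6" --pt "0 0 -0.0008 0 0 0 0.6" --pt "0 0 -0.0008 0 0 0 0.6" --pt "0 0 -0.0008 0 0 0 0.6" --pt "0 0 -0.0008 0 0 0 0.6" --pt "0 0 -0.0008 0 0 0 0.6"

```text
time_s: 9.38
eef_pos: [0.6189, 0.1853, 0.1338]
ee_rot: [-0.138, 2.745, 0.284]
wrist_force: [1.0, -0.0, -0.4]
gripper_width: 0.0517
grasp_force: 0.0
```

>>> apply_moves --pt "0 0 -0.03 0 0 0 0.6" --pt "0 0 -0.07 0 0 0 0.6" --pt "0 0 -0.12 0 0 0 0.6" --pt "0 0 -0.12 0 0 0 0.3" --pt "0 0 -0.12 0 0 0 0" --pt "0 0 -0.12 0 0 0 0"

```text
time_s: 10.12
eef_pos: [0.5755, 0.1596, 0.2414]
ee_rot: [-0.138, 2.747, 0.283]
wrist_force: [0.3, -0.1, -0.9]
gripper_width: 0.0001
grasp_force: 0.0
```

```bash
cat >> go.py <<'E'
def adv(d):  # account for tool-frame shifts sent by hand
    p,Rc=cmd();np.savez('cmd.npz',p=p+Rc@np.array(d),R=Rc)
def look(tag):
    for c in ['top','side']:
        im,d=cap(c);q=(pts(c,d)-O)@Rp*1000;h=cv2.cvtColor(im,cv2.COLOR_BGR2HSV)
        k=(q[...,0]>-20)&(q[...,0]<220)&(q[...,1]>-20)&(q[...,1]<120)&(h[...,0]>45)&(h[...,0]<85)&(h[...,1]>80)&(q[...,2]<20)&(q[...,2]>3)
        print(tag,c,k.sum(),cv2.minAreaRect(q[k][:,:2].astype(np.float32)),'z',np.median(q[k][:,2]))
        a,b={'top':((60,100),150),'side':((160,60),130)}[c]
        out=cv2.resize(im[a[1]:a[1]+b,a[0]:a[0]+b],(400,400)); acc=out if c=='top' else np.hstack([acc,out])
    cv2.imwrite('pics/%s.png'%tag,acc)
E
python3 -c "
from go import *
adv([0,0,.0022]);adv([0,0,-.12]);st();look('slid')"
```

```text
t 10.125 plate [131.   43.9 157.6] w [0.5755 0.1596 0.2414] err [-0.4  0.2 -1.4] rot err [ 0.001  0.002 -0.   ] F [ 0.31 -0.05 -0.92] Fplate [-0.07 -0.26 -0.94] grip 6.243847004000765e-05 0.0
slid top 185 ((153.63844299316406, 39.6395263671875), (77.66718292236328, 24.37562370300293), 89.03170776367188) z 13.068290270036538
slid side 560 ((110.14869689941406, 37.94771194458008), (81.20140838623047, 104.69486236572266), 87.95917510986328) z 11.548636592444591
```

View pics/slid.png

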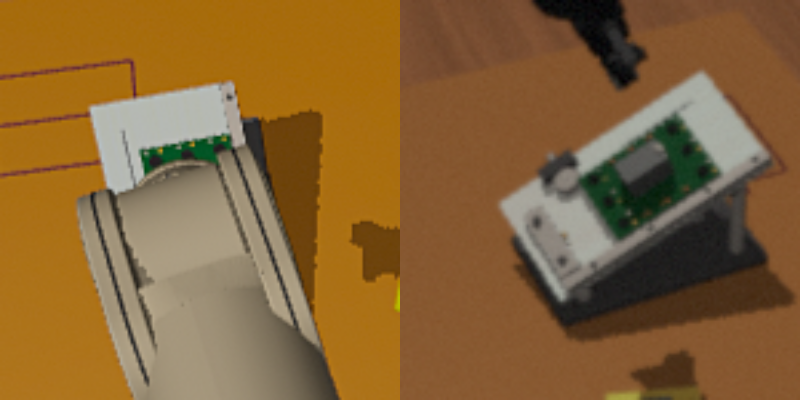

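The module let go and slid along the rail onto the plunger: side view, right half, board at (650,175) with the nose at (565,175). Next I place the closed fingertips behind its upper end.

```bash
python3 -c "
from go import *
go(plate(200,40,60),RP);go(plate(200,40,29),RP)"
```

```text
DELTA [-0.068, -0.004, 0.0988] [0.0, 0.0, 0.0]
DELTA [0.0, -0.0, 0.031] [0.0, 0.0, 0.0]
```

>>> apply_moves --pt "-0.05 -0.004 0.01 0 0 0 0" --pt "-0.068 -0.004 0.06 0 0 0 0" --pt "-0.068 -0.004 0.0988 0 0 0 0" --pt "-0.068 -0.004 0.0988 0 0 0 0" --pt "-0.068 -0.004 0.0988 0 0 0 0"

```text
time_s: 10.85
eef_pos: [0.6748, 0.1803, 0.1789]
ee_rot: [-0.137, 2.744, 0.284]
wrist_force: [0.1, 0.3, 0.5]
gripper_width: 0.0001
grasp_force: 0.0
```

>>> apply_moves --pt "0 0 0.015 0 0 0 0" --pt "0 0 0.026 0 0 0 0" --pt "0 0 0.031 0 0 0 0" --pt "0 0 0.031 0 0 0 0"

```text
time_s: 11.35
eef_pos: [0.6856, 0.1874, 0.1493]
ee_rot: [-0.138, 2.745, 0.284]
wrist_force: [0.1, 0.1, 1.1]
gripper_width: -0.0007
grasp_force: 0.0
```

```bash
python3 -c "
from go import *
st()"
```

```text
t 11.35 plate [199.7  40.   28.6] w [0.6856 0.1874 0.1493] err [-0.1  0.1 -0.5] rot err [ 0.     0.001 -0.   ] F [0.15 0.07 1.06] Fplate [0.54 0.24 0.89] grip -0.0007203957292409824 0.0
```

>>> apply_moves --pt "0.006 0 0 0 0 0 0" --pt "0.011 0 0 0 0 0 0" --pt "0.013 0 0 0 0 0 0" --pt "0.015 0 0 0 0 0 0" --pt "0.016 0 0 0 0 0 0"

```text
time_s: 11.98
eef_pos: [0.6709, 0.1866, 0.1438]
ee_rot: [-0.138, 2.745, 0.284]
wrist_force: [-0.3, -1.0, 0.4]
gripper_width: -0.0002
grasp_force: 0.0
```

>>> apply_moves --pt "0.001 0 0 0 0 0 0" --pt "0.002 0 0 0 0 0 0" --pt "0.003 0 0 0 0 0 0"

```text
time_s: 12.35
eef_pos: [0.6681, 0.1863, 0.1426]
ee_rot: [-0.138, 2.745, 0.284]
wrist_force: [1.0, 0.0, -0.2]
gripper_width: -0.0
grasp_force: 0.0
```

```bash
python3 -c "
from go import *
adv([.019,0,0]);st()"
```

```text
t 12.35 plate [181.   40.1  29. ] w [0.6681 0.1863 0.1426] err [-0.   0.1  0. ] rot err [ 0. -0. -0.] F [ 1.02  0.01 -0.18] Fplate [ 0.87 -0.15 -0.53] grip -3.993713292288998e-05 0.0
```

>>> apply_moves --pt "0.001 0 0 0 0 0 0" --pt "0.002 0 0 0 0 0 0"

```text
time_s: 12.6
eef_pos: [0.6663, 0.1862, 0.1419]
ee_rot: [-0.138, 2.745, 0.284]
wrist_force: [0.3, 0.5, -0.2]
gripper_width: 0.0004
grasp_force: 0.0
```

>>> apply_moves --pt "0.0005 0 0 0 0 0 0" --pt "0.001 0 0 0 0 0 0"

```text
time_s: 12.85
eef_pos: [0.6654, 0.1862, 0.1416]
ee_rot: [-0.138, 2.745, 0.284]
wrist_force: [0.4, 0.3, 0.3]
gripper_width: -0.0001
grasp_force: 0.0
```

>>> apply_moves --pt "0.0007 0 0 0 0 0 0" --pt "0.0015 0 0 0 0 0 0"

```text
time_s: 13.1
eef_pos: [0.6646, 0.1861, 0.1415]
ee_rot: [-0.137, 2.743, 0.284]
wrist_force: [4.1, 0.9, -0.3]
gripper_width: -0.0003
grasp_force: 1.9
```

>>> apply_moves --pt "0.0007 0 0 0 0 0 0" --pt "0.0015 0 0 0 0 0 0"

```text
time_s: 13.35
eef_pos: [0.6639, 0.186, 0.1416]
ee_rot: [-0.137, 2.741, 0.284]
wrist_force: [7.1, 0.3, 2.2]
gripper_width: 0.0001
grasp_force: 3.6
```

>>> apply_moves --pt "0.0005 0 0 0 0 0 0" --pt "0.001 0 0 0 0 0 0"

```text
time_s: 13.6
eef_pos: [0.6633, 0.186, 0.1415]
ee_rot: [-0.137, 2.741, 0.284]
wrist_force: [6.3, 0.0, 2.0]
gripper_width: -0.0004
grasp_force: 3.5
```

Contact is at about 7 N and the module is moving. I continue slowly.

>>> apply_moves --pt "0.0005 0 0 0 0 0 0" --pt "0.001 0 0 0 0 0 0" --pt "0.0015 0 0 0 0 0 0"

```text
time_s: 13.98
eef_pos: [0.6615, 0.1859, 0.1406]
ee_rot: [-0.137, 2.742, 0.284]
wrist_force: [6.1, 1.3, 1.5]
gripper_width: 0.0003
grasp_force: 2.8
```

>>> apply_moves --pt "0.0005 0 0 0 0 0 0" --pt "0.001 0 0 0 0 0 0" --pt "0.0015 0 0 0 0 0 0"

```text
time_s: 14.35
eef_pos: [0.6593, 0.1859, 0.1393]
ee_rot: [-0.138, 2.744, 0.284]
wrist_force: [3.2, 0.8, 1.3]
gripper_width: 0.0
grasp_force: 2.1
```

```bash
python3 -c "
from go import *
adv([.003+.004+.003,0,0]);st()"
```

```text
t 14.35 plate [171.6  40.3  29.3] w [0.6593 0.1859 0.1393] err [0.4 0.2 0.5] rot err [-0.    -0.001 -0.   ] F [3.17 0.78 1.28] Fplate [ 3.45  0.57 -0.14] grip 3.663255722982585e-05 2.095808375015622
```

Past the peak, with force falling. About 33 mm are left to the stop, so I take the first 20.

>>> apply_moves --pt "0.001 0 0 0 0 0 0" --pt "0.002 0 0 0 0 0 0" --pt "0.003 0 0 0 0 0 0" --pt "0.004 0 0 0 0 0 0" --pt "0.005 0 0 0 0 0 0" --pt "0.006 0 0 0 0 0 0"

```text
time_s: 15.1
eef_pos: [0.6533, 0.1856, 0.1367]
ee_rot: [-0.138, 2.745, 0.284]
wrist_force: [3.2, 1.8, 2.4]
gripper_width: 0.0002
grasp_force: 1.8
```

>>> apply_moves --pt "0.001 0 0 0 0 0 0" --pt "0.002 0 0 0 0 0 0" --pt "0.003 0 0 0 0 0 0" --pt "0.004 0 0 0 0 0 0" --pt "0.005 0 0 0 0 0 0" --pt "0.006 0 0 0 0 0 0" --pt "0.007 0 0 0 0 0 0"

```text
time_s: 15.98
eef_pos: [0.6469, 0.1852, 0.134]
ee_rot: [-0.138, 2.745, 0.284]
wrist_force: [3.8, 2.9, 2.0]
gripper_width: -0.0002
grasp_force: 1.9
```

>>> apply_moves --pt "0.001 0 0 0 0 0 0" --pt "0.002 0 0 0 0 0 0" --pt "0.003 0 0 0 0 0 0" --pt "0.004 0 0 0 0 0 0" --pt "0.005 0 0 0 0 0 0" --pt "0.006 0 0 0 0 0 0"

```text
time_s: 16.73
eef_pos: [0.6413, 0.1847, 0.1317]
ee_rot: [-0.138, 2.745, 0.284]
wrist_force: [3.5, 2.8, 1.9]
gripper_width: 0.0001
grasp_force: 1.9
```

```bash
python3 -c "
from go import *
adv([.019,0,0]);st();look('push')"
```

```text
t 16.725 plate [152.   40.1  29. ] w [0.6413 0.1847 0.1317] err [-0.1  0.1 -0. ] rot err [ 0.  0. -0.] F [3.47 2.77 1.93] Fplate [ 4.09  2.58 -0.08] grip 0.00012094421786709481 1.9045583096158225
push top 0 ((0.0, 0.0), (0.0, 0.0), 0.0) z nan
push side 565 ((85.36328125, 38.11056900024414), (79.09839630126953, 106.09908294677734), 89.07543182373047) z 11.484156564631357
  return _methods._mean(a, axis=axis, dtype=dtype,
  ret = ret.dtype.type(ret / rcount)
```

>>> apply_moves --pt "0.0008 0 0 0 0 0 0" --pt "0.0016 0 0 0 0 0 0" --pt "0.0024 0 0 0 0 0 0" --pt "0.0032 0 0 0 0 0 0" --pt "0.004 0 0 0 0 0 0"

```text
time_s: 17.45
eef_pos: [0.6376, 0.1844, 0.1302]
ee_rot: [-0.138, 2.745, 0.284]
wrist_force: [3.9, 2.1, 2.4]
gripper_width: -0.0004
grasp_force: 1.8
```

>>> apply_moves --pt "0.0005 0 0 0 0 0 0" --pt "0.001 0 0 0 0 0 0" --pt "0.0015 0 0 0 0 0 0" --pt "0.002 0 0 0 0 0 0"

```text
time_s: 17.95
eef_pos: [0.6358, 0.1843, 0.1294]
ee_rot: [-0.138, 2.745, 0.284]
wrist_force: [3.4, 1.9, 2.7]
gripper_width: -0.0001
grasp_force: 1.7
```

>>> apply_moves --pt "0.0005 0 0 0 0 0 0" --pt "0.001 0 0 0 0 0 0" --pt "0.0015 0 0 0 0 0 0"

```text
time_s: 18.32
eef_pos: [0.6344, 0.1843, 0.1289]
ee_rot: [-0.138, 2.745, 0.284]
wrist_force: [4.1, 2.2, 2.3]
gripper_width: 0.0003
grasp_force: 1.7
```

>>> apply_moves --pt "0.0005 0 0 0 0 0 0" --pt "0.001 0 0 0 0 0 0" --pt "0.0015 0 0 0 0 0 0"

```text
time_s: 18.7
eef_pos: [0.633, 0.1841, 0.1283]
ee_rot: [-0.138, 2.745, 0.284]
wrist_force: [2.5, 0.8, 2.8]
gripper_width: -0.0002
grasp_force: 1.8
```

>>> apply_moves --pt "0.0005 0 0 0 0 0 0" --pt "0.001 0 0 0 0 0 0" --pt "0.0015 0 0 0 0 0 0"

```text
time_s: 19.08
eef_pos: [0.6316, 0.1841, 0.1278]
ee_rot: [-0.138, 2.745, 0.284]
wrist_force: [3.3, 1.8, 2.1]
gripper_width: -0.0001
grasp_force: 1.8
```

>>> apply_moves --pt "0.0005 0 0 0 0 0 0" --pt "0.001 0 0 0 0 0 0" --pt "0.0015 0 0 0 0 0 0"

```text
time_s: 19.45
eef_pos: [0.6303, 0.184, 0.1272]
ee_rot: [-0.138, 2.745, 0.284]
wrist_force: [3.3, 1.3, 1.4]
gripper_width: -0.0003
grasp_force: 1.9
```

>>> apply_moves --pt "0.0005 0 0 0 0 0 0" --pt "0.001 0 0 0 0 0 0" --pt "0.0015 0 0 0 0 0 0"

```text
time_s: 19.82
eef_pos: [0.6289, 0.184, 0.1266]
ee_rot: [-0.138, 2.745, 0.284]
wrist_force: [2.9, 1.7, 1.0]
gripper_width: 0.0002
grasp_force: 1.9
```

```bash
python3 -c "
from go import *
adv([.009+.0045,0,0]);st()"
```

```text
t 19.825 plate [138.5  40.2  29. ] w [0.6289 0.184  0.1266] err [-0.   0.2  0. ] rot err [-0. -0. -0.] F [2.94 1.7  1.05] Fplate [ 3.21  1.46 -0.46] grip 0.0002274696273491256 1.9279057237145025
```

>>> apply_moves --pt "0.0005 0 0 0 0 0 0" --pt "0.001 0 0 0 0 0 0" --pt "0.0015 0 0 0 0 0 0"

```text
time_s: 20.2
eef_pos: [0.6282, 0.1839, 0.1267]
ee_rot: [-0.137, 2.743, 0.284]
wrist_force: [7.4, 2.0, 1.7]
gripper_width: -0.0001
grasp_force: 3.7
```

>>> apply_moves --pt "0.0005 0 0 0 0 0 0" --pt "0.001 0 0 0 0 0 0" --pt "0.0015 0 0 0 0 0 0"

```text
time_s: 20.58
eef_pos: [0.6279, 0.1838, 0.127]
ee_rot: [-0.137, 2.74, 0.284]
wrist_force: [10.2, 2.7, 2.5]
gripper_width: -0.0003
grasp_force: 5.3
```

>>> apply_moves --pt "0.0005 0 0 0 0 0 0" --pt "0.001 0 0 0 0 0 0"

```text
time_s: 20.82
eef_pos: [0.6278, 0.1837, 0.1273]
ee_rot: [-0.136, 2.739, 0.284]
wrist_force: [12.4, 2.7, 2.9]
gripper_width: 0.0
grasp_force: 6.4
```

The force rose to about 12 N with no further motion, so it is home against the stop. I back off, raise and look.

>>> apply_moves --pt "-0.004 0 0 0 0 0 0" --pt "-0.015 0 0 0 0 0 0" --pt "-0.02 0 -0.03 0 0 0 0" --pt "-0.02 0 -0.08 0 0 0 0" --pt "-0.02 0 -0.14 0 0 0 0" --pt "-0.02 -0.06 -0.14 0 0 0 0" --pt "-0.02 -0.12 -0.14 0 0 0 0" --pt "-0.02 -0.18 -0.14 0 0 0 0" --pt "-0.02 -0.24 -0.14 0 0 0 0" --pt "-0.02 -0.24 -0.14 0 0 0 0"

```text
time_s: 22.08
eef_pos: [0.6248, -0.0857, 0.2156]
ee_rot: [-0.127, 2.748, 0.279]
wrist_force: [-0.0, 0.7, 0.6]
gripper_width: 0.0001
grasp_force: 0.0
```

```bash
python3 -c "
from go import *
st();look('home')"
```

```text
t 22.075 plate [ 152.9 -206.3  169.3] w [ 0.6248 -0.0857  0.2156] err [  -4.1 -269.5   89. ] rot err [0.005 0.002 0.007] F [-0.04  0.68  0.64] Fplate [0.24 0.79 0.45] grip 0.00012315114006845968 0.0
home top 1093 ((72.49594116210938, 41.2058219909668), (78.19009399414062, 107.39861297607422), 88.96224212646484) z 12.766925053727087
home side 565 ((70.95245361328125, 38.316139221191406), (80.87992858886719, 103.73440551757812), 89.80023956298828) z 11.536668044328586
```

View pics/home.png

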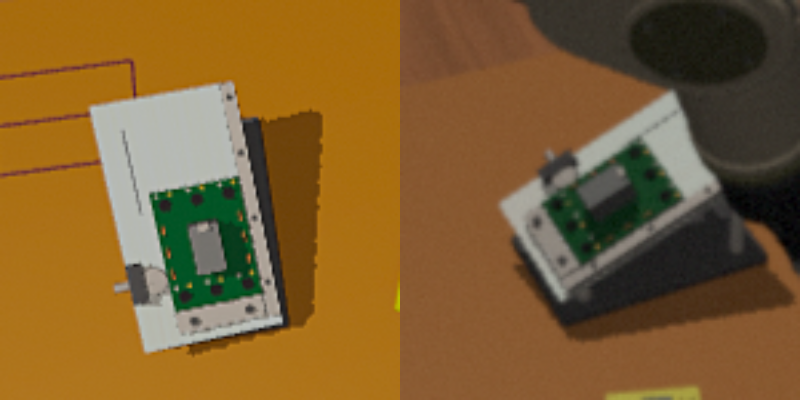

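The module lies flush against the stop (left view (215,300)) and the rail, held by the nose at (150,285). The arm is clear, so I'll hand in.

```bash
python3 -c "
from h import *
print(ctrl.sign_off())"
```

```text
the job is handed in; nothing more can be done
None
```

The keyboard module slid down the rail to the plunger, was pushed past it onto the end stop (about 12 N at contact), and was left there with the arm clear. I handed the job in at about 22 s; no verdict came back, and the pin is judged in only from the stop contact and the final picture.

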